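# Show a colour-window panel to the document camera

### The job

Draw the round panel with the orange tab and red-and-orange spots out of its wooden stand and hold it up to the document camera for the viewers: coloured front squarely facing the lens, disc centred in front of the lens, about 15 cm away from it. Finish still holding it there, motionless in the gripper, touching nothing else. Do not touch the document camera, and leave the blue-tabbed panel, the glue bottle, the tape dispenser and the scissors where they are.

Things in the scene. Friction and masses are not known exactly. Their poses are not given: they have to be found in the camera images.
- warm_panel: 90 g panel to show: black disc 100 mm across, 6 thick, on edge; red and orange spots on the front, plain white back. Origin: disc centre, at the start 88 mm up. +x: out of the front (starts pointing away from the robot, yaw within 40 deg), +z: to the tab. Orange tab 10 thick (x), 34 wide (y), z 44 to 88 mm. Tang below: 8 thick, 60 wide, down to z -78 mm, 25 mm deep in the slot.
- warm_tab (a point): Middle of the orange tab, the grip point: 68 mm from the disc centre along the panel's +z; axes as the panel. Starts 156 mm above the table; the tab rises 20 mm above it.
- warm_stand: Fixed light-wood block holding the orange-tabbed panel: 70 (x) by 110 (y) by 35 mm high, with a slot 10 x 62 mm, 25 mm deep, open upward. Origin: centre of its underside, z up. The two stands may swap sides, left or right.
- lens (a point): Centre of the document camera's lens, about 0.33 m up. +x: viewing direction, out of the lens, towards the robot and 25 to 39 deg below level; +z: up in the picture (leans up and towards the robot); y: sideways. A panel shown squarely has its +x opposite to the lens' +x and, tab up, its +z along the lens' +z.
- doccam: White document camera, fixed: base plate 130 x 110 x 22 mm, slim bent arm at its far side, small head 85 x 50 x 34 mm with black lens, pitched down, about 0.36 m up; its pitch stays put. Origin: underside of the base, z up; the lens looks to -x. Not to be touched.
- cool_panel: The other panel, same shape and sizes and axes, with a blue tab and blue and green spots round a white hub, upright in the other stand. To be left alone.
- cool_stand: The fixed stand of the blue-tabbed panel, same shape and axes as the other stand.
- glue: Bystander: upright glue bottle 38 mm across and 114 mm high with an orange cap, loose. Origin: centre of its underside, z up.
- tape: Bystander: grey tape dispenser 100 x 34 mm, 64 mm high, loose. Origin: centre of its underside, x along its length, z up.
- scissors: Bystander: scissors with blue handles lying flat, about 160 mm long, 10 mm high, loose. Origin: at the pivot, on the table; +x towards the blade tips, z up.
Mind the look-alikes: they are no part of the job. What is shaped like the cool_stand but pink is not meant.

How it is judged:
By the outcome, as a careful person would: the job done as asked, in the order asked, and still so for the second after the job is handed in, while the arm keeps its last pose, push and grip.
It also fails if it takes over 38 s, if anything falls off the work surface, if the arm or the gripper's body presses on something with over 40 N, if the wrist force passes 120 N, or if a joint passes its speed limit or range.

### The arm

A 6-joint arm with a two-finger parallel gripper is mounted at the origin on the work surface. World frame = base frame: x ahead of the robot, y to its left, z up, the work surface at z = 0. Lengths are in m, angles in rad, forces in N, time in s.
With the tool pointing down it reaches from about 0.375 to 0.9 m from the base axis. Payload 3.1 kg.
Tool frame: the origin (TCP) lies between the finger pads; the fingertips stand 25 mm ahead of it and the grasp point (between the pads) lies 6 mm ahead of it; y points along the fingers, x is the direction in which the jaws open and shut, and the axes are right-handed (so a half turn about y gives the same grasp; the last joint's range is limited). The gripper opens to 87 mm and grips with 3 to 60 N. Pads are 19 mm wide; open, the fingers measure 117 mm over their backs; the gripper's body (75 mm by 190 mm) begins 51 mm behind the grasp point.
Start: joints at [1.022, 0.527, 1.433, -0, 1.181, -0.178], TCP at [0.226, 0.583, 0.248] pointing down, gripper open.
Joint ranges: [-3.08, 3.08], [-0.75, 2.2], [0.22, 2.44], [-1.43, 4.57], [0, 2.65], [-2.85, 2.85]. Speed limits (rad/s): [2.79, 2.79, 3.14, 3.14, 3.14, 3.14].

### API

Orientations are given as a unit quaternion [x, y, z, w].
In Python, from rig import robot gives the robot as it stands.
- The arm moves only by the tool carry_out, never from a script. Its argument "moves" is a list of rows, each a list of 7 numbers: the opening, from 0 (shut) to 1 (fully open), then the shift along the tool's x, y, z in cm, then the turn, a rotation vector about the tool's x, y, z in rad. In form: [[grip, x, y, z, rx, ry, rz], ...]. A call has 1 to 20 rows; each row is the pose to reach, as a shift and turn from the pose commanded when the call began, along the tool's axes at that moment; what a row does not reach only later rows make up. A row lasts 1/10 s, in which the tool goes at most 50 mm and 8.59 degrees, less where a joint would pass 70% of its speed; a pose out of reach is approached as far as the arm can. A call with a gripper value outside its range is refused whole. The fingers move at their own pace and stop on an object; "force" is the grip in N (left out, the last holds). Time passes only in rows, so rows that repeat a pose let the fingers close. It gives the time, the measured TCP pose, the force and the opening at its end, in the units of the state.
- robot.get_obs(): the state, without advancing time (a new reading comes with each control period).
- robot.camera(name): name is "scene" or "top"; returns the picture (480x640x3 uint8, red, green, blue); there is no depth.
- robot.camera_params(name): a dict with "fx", "fy", "cx", "cy" (pixels), "k1" (the pictures are not rectified: a ray, as slopes to the right and down, at radius r is drawn at 1 + k1 r^2 times it, then the intrinsics apply), "extrinsics" (4x4, takes a point from camera to world coordinates). Camera axes: x right, y down, z forward; pixel columns grow to the right and rows downward; lengths in m; the calibration is good to about 2 mm. A picture is of the moment at which its call begins. camera_params takes no time and is no camera call.
- robot.hand_in(): hands the job in, once; it reports no verdict.
The state is a dict: "time": time; "q": joint angles; "joint_velocities": joint speeds; "joint_torque": joint torques, N m; "position": TCP position; "tool_rot": TCP orientation; "ft_force": force on the tool from outside, world axes, zero at the start; "moment": the same for the moment, N m; "grip_width": finger opening in m.
Only numpy, scipy, OpenCV 4.12 (cv2) and the standard library are available. Lean on these libraries where they do the work, as an engineer would, in place of code of your own. Each camera call takes 0.05 s, during which the arm holds its last target.

## Working session

There is one attempt and no reset: what is moved stays moved. The work goes in short steps, Python scripts to look and compute and a tool call to move; the robot and the scene stay as the last step left them, time stands still between calls to the robot, and variables do not carry over. Pictures are saved under pics/ and viewed, and the job is handed in when it is done.

Besides the shell and the picture viewer there is one more tool, called after "Call:" as name([rows], argument=value, ...), one row to a line, values as JSON. carry_out: Moves the arm, as the interface text tells. Its arguments: {"type":"object","properties":{"moves":{"type":"array"},"force":{"type":"number"}},"required":["moves"]}

```bash
ls; mkdir -p pics; python3 - <<'E'
from rig import robot
import cv2,numpy as np
np.set_printoptions(precision=4,suppress=True)
o=robot.get_obs(); print(o)
for n in("scene","top"):
    im=robot.camera(n); cv2.imwrite(f"pics/{n}0.png",im[:,:,::-1]); print(n,robot.camera_params(n))
E
```

```text
pics
{'time': 0.0, 'q': array([ 1.0215,  0.5284,  1.4339, -0.    ,  1.1814, -0.1785]), 'joint_velocities': array([-0.0016,  0.0009, -0.0004, -0.0003,  0.0012, -0.0002]), 'joint_torque': array([ -0.0017, -44.0051, -17.6586,   0.063 ,   0.0582,  -0.0002]), 'position': array([0.2261, 0.5819, 0.2466]), 'tool_rot': array([ 0.5839,  0.3986, -0.3999, -0.5833]), 'ft_force': array([-0.0557,  0.0023,  0.1097]), 'moment': array([-0.0122, -0.0003, -0.0022]), 'grip_width': 0.08660393333496644}
scene {'fx': 528.5420823507174, 'fy': 528.5420823507174, 'cx': 323.92819592974905, 'cy': 229.25663938760357, 'k1': -0.12254725518482446, 'extrinsics': array([[ 0.4458,  0.7293, -0.5191,  1.1724],
       [ 0.8951, -0.3609,  0.2618, -0.2694],
       [ 0.0036, -0.5813, -0.8137,  1.0449],
       [ 0.    ,  0.    ,  0.    ,  1.    ]])}
top {'fx': 449.30926110055435, 'fy': 449.30926110055435, 'cx': 314.5408740569195, 'cy': 241.5639878132736, 'k1': -0.01625680648704137, 'extrinsics': array([[-0.0216, -0.9895,  0.1428,  0.54  ],
       [-0.9995,  0.0248,  0.0203, -0.0006],
       [-0.0237, -0.1423, -0.9895,  1.0184],
       [ 0.    ,  0.    ,  0.    ,  1.    ]])}
```

View pics/scene0.png

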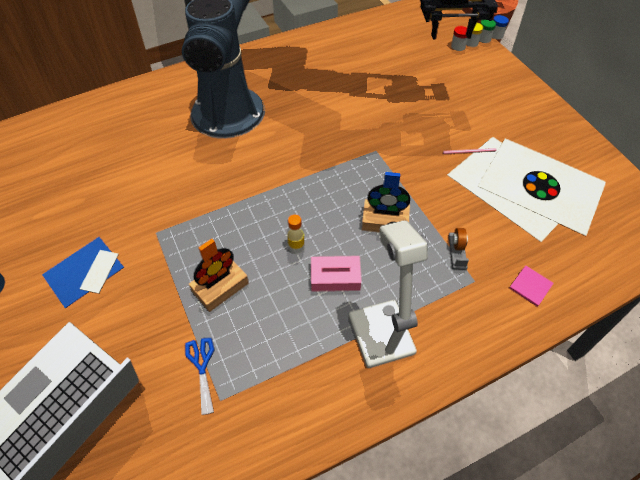

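View pics/top0.png

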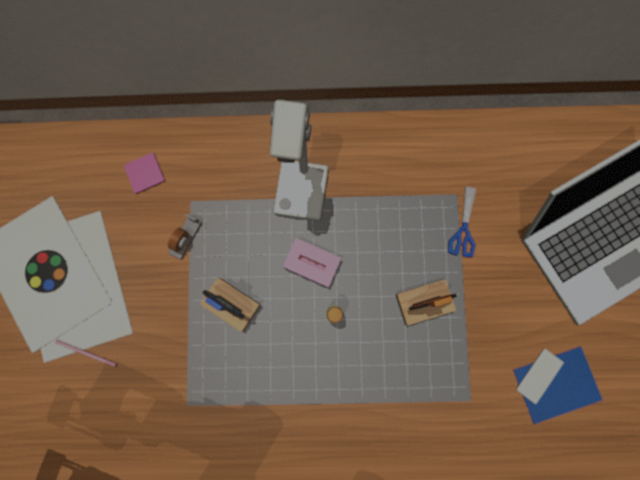

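Candidates:
- Orange-tabbed panel: scene (210,265), top (432,300).
- Blue-tabbed panel: scene (388,197), top (228,302).
- Look-alikes: pink slotted block at scene (336,272), printed palette on paper at scene (541,185), orange glue cap at scene (294,220).

I choose the orange-tabbed panel at scene (210,265). Next, close crops to check it.

```bash
python3 - <<'E'
import cv2
s=cv2.imread("pics/scene0.png"); t=cv2.imread("pics/top0.png")
def crop(im,x,y,w,h,k,n):
    c=cv2.resize(im[y:y+h,x:x+w],None,fx=k,fy=k,interpolation=cv2.INTER_CUBIC)
    for i in range(0,w,10):
        cv2.putText(c,str(x+i),(i*k,8),0,.3,(255,255,255),1); cv2.line(c,(i*k,10),(i*k,16),(255,255,255),1)
    for i in range(0,h,10):
        cv2.putText(c,str(y+i),(0,i*k+4),0,.3,(255,255,255),1); cv2.line(c,(20,i*k),(26,i*k),(255,255,255),1)
    cv2.imwrite(n,c)
crop(s,175,230,90,80,7,"pics/c_s_warm.png")
crop(t,385,270,90,60,8,"pics/c_t_warm.png")
crop(s,340,215,110,155,4-0,"pics/c_s_doc.png")
crop(t,255,90,90,140,4,"pics/c_t_doc.png")
E
```

```text
(no output)
```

View pics/c_s_warm.png

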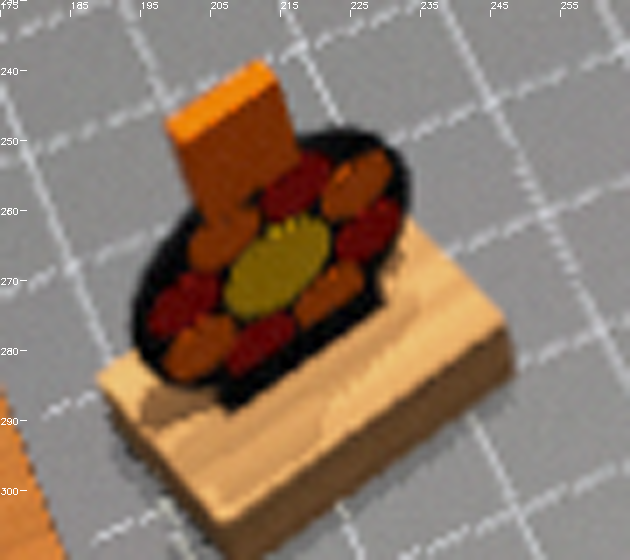

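View pics/c_t_warm.png

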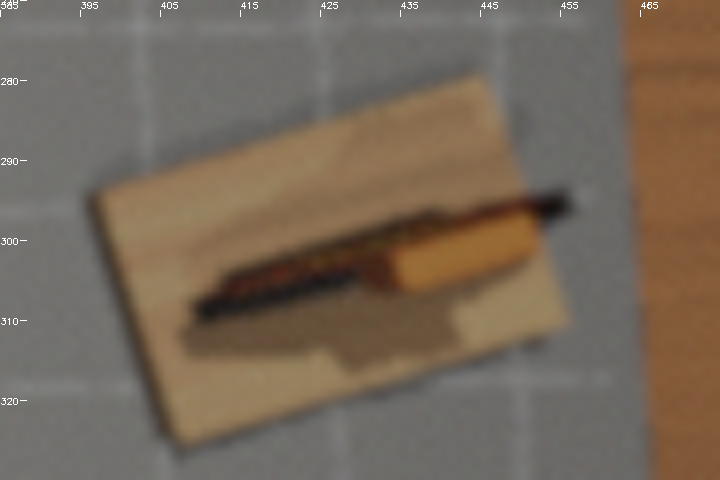

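View pics/c_s_doc.png

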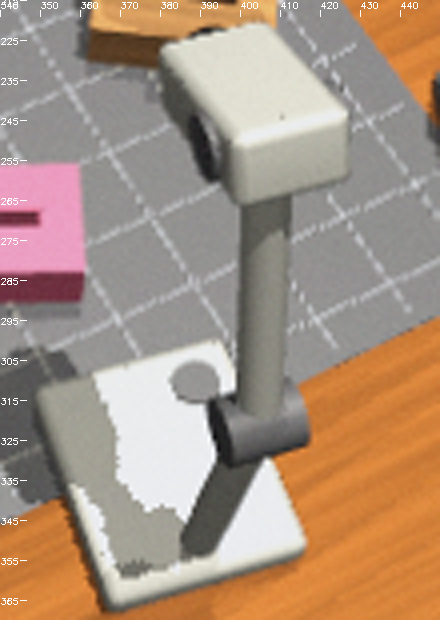

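View pics/c_t_doc.png

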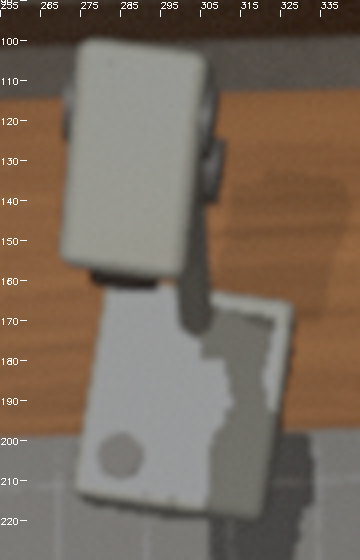

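The crop confirms the choice: orange tab, black disc with red and orange spots and a yellow hub, in a light-wood stand. Next I fit poses from corners in both views.

```bash
cat > h.py <<'E'
import numpy as np,cv2,json
from scipy.spatial.transform import Rotation as R
from scipy.optimize import least_squares
from rig import robot
np.set_printoptions(precision=4,suppress=True)
P={n:robot.camera_params(n) for n in("scene","top")}
def proj(n,p):
    c=P[n];E=np.asarray(c['extrinsics']);p=np.atleast_2d(p)
    q=(p-E[:3,3])@E[:3,:3]; s=q[:,:2]/q[:,2:]; r2=(s**2).sum(1,keepdims=True); s=s*(1+c['k1']*r2)
    return s*[c['fx'],c['fy']]+[c['cx'],c['cy']]
def pose(x,y,z,yaw,pitch=0):  # pitch>0: +x downwards
    return R.from_euler('ZY',[yaw,pitch]),np.array([x,y,z])
def T(po,p): return po[0].apply(np.atleast_2d(p))+po[1]
def box(lx,ly,z0,z1): return np.array([[sx*lx/2,sy*ly/2,z] for z in(z0,z1) for sx,sy in((1,1),(1,-1),(-1,-1),(-1,1))])
BE=[(0,1),(1,2),(2,3),(3,0),(4,5),(5,6),(6,7),(7,4),(0,4),(1,5),(2,6),(3,7)]
def draw(im,n,off,k,pts,edges,col):
    q=((proj(n,pts)-off+.5)*k).round().astype(int)
    for a,b in edges: cv2.line(im,tuple(map(int,q[a])),tuple(map(int,q[b])),col,1,cv2.LINE_AA)
def crop(f,x,y,w,h,k): return cv2.resize(cv2.imread(f)[y:y+h,x:x+w],None,fx=k,fy=k,interpolation=cv2.INTER_CUBIC),np.array([x,y])
E
cat > fit1.py <<'E'
from h import *
st=box(.070,.110,0,.035)
tab=box(.010,.034,.044,.088)
# warm: obs
top_st=[((396.9,294),7),((0,0),None)]
def res(v):
    x,y,yaw,=v; s=pose(x,y,0,yaw); p=pose(x,y,.088,yaw); r=[]
    S=T(s,st); A=T(p,tab)
    o=[("top",S[4],(445.3-0*1,279.4)) ]
    r=[]
    def a(n,pt,uv): r.append(proj(n,pt)[0]-np.array(uv)+.0)
    # top view: image up=+x, left=+y
    a("top",S[4],(396.9,294)); a("top",S[5],(445.3,279.4)); a("top",S[6],(456,310.3)); a("top",S[7],(407.9,326))
    a("scene",S[6],(189.3,284)) if 0 else None
    a("scene",S[5],(207.1,304.3)); a("scene",S[4],(247.9,275)); a("scene",S[6],(189.3,284))
    a("scene",A[7],(212.4,238.6)); a("scene",A[6],(199,247.2)); a("scene",A[4],(214.5,241.4)); a("scene",A[5],(201,250.3))
    a("top",A[4],(434.4,302.8)); a("top",A[5],(451.9,296.5)); a("top",A[6],(452.5,300)); a("top",A[7],(435.4,306.6))
    return np.concatenate(r)
f=least_squares(res,[.5,-.25,.3],loss='soft_l1'); print(f.x,np.degrees(f.x[2])); print(res(f.x).reshape(-1,2))
x,y,yaw=f.x
th=np.linspace(0,2*np.pi,41)[:-1]
circ=np.c_[0*th+.003,.05*np.cos(th),.05*np.sin(th)]
for n,(cx,cy,w,h,k) in dict(scene=(175,230,90,80,8),top=(385,270,90,60,8)).items():
    im,off=crop(f"pics/{n}0.png",cx,cy,w,h,k)
    draw(im,n,off,k,T(pose(x,y,0,yaw),st),BE,(255,0,0))
    draw(im,n,off,k,T(pose(x,y,.088,yaw),tab),BE,(0,255,0))
    draw(im,n,off,k,T(pose(x,y,.088,yaw),circ),[(i,(i+1)%40) for i in range(40)],(255,255,0))
    cv2.imwrite(f"pics/f_{n}_warm.png",im)
E
python3 fit1.py
```

```text
[ 0.5446 -0.2179  0.2878] 16.488844189697126
[[-0.5843  0.0259]
 [-1.0626 -0.9457]
 [-0.5913 -0.8658]
 [-0.8499 -0.7435]
 [-1.4023  0.4308]
 [-2.0718 -0.1468]
 [-2.0994 -0.2249]
 [-1.9206 -1.2188]
 [-2.3409 -0.2559]
 [-1.0997 -0.9988]
 [-1.4482 -0.2596]
 [-1.3729 -1.6042]
 [-1.5344 -0.9643]
 [-0.2669  0.7158]
 [-0.5316 -0.2088]]
```

```bash
sed -i 's/np.array(uv)+.0)/np.array(uv)+.45)/' fit1.py; python3 fit1.py; python3 -c "
import cv2,numpy as np
a=cv2.imread('pics/f_scene_warm.png');b=cv2.imread('pics/f_top_warm.png')
cv2.imwrite('pics/a1.png',a)"
```

```text
[ 0.5448 -0.2172  0.2838] 16.263406063160527
[[-0.404   0.3077]
 [-0.8161 -0.4726]
 [-0.4675 -0.3532]
 [-0.7944 -0.4258]
 [-0.7643  0.7856]
 [-1.3226  0.3373]
 [-1.3626  0.0612]
 [-1.1238 -0.8221]
 [-1.5787  0.0985]
 [-0.3172 -0.5915]
 [-0.7009  0.1053]
 [-1.2742 -1.2545]
 [-1.4111 -0.5451]
 [-0.1643  1.1414]
 [-0.4536  0.1471]]
```

View pics/f_scene_warm.png

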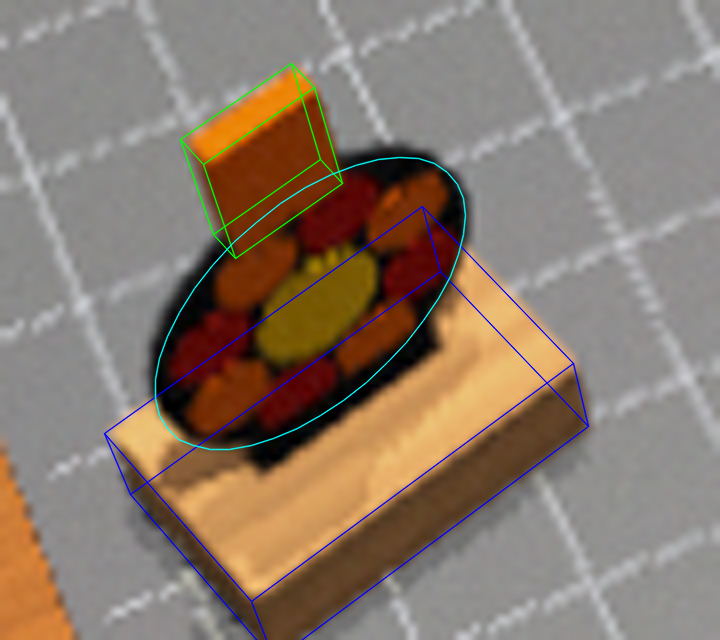

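View pics/f_top_warm.png

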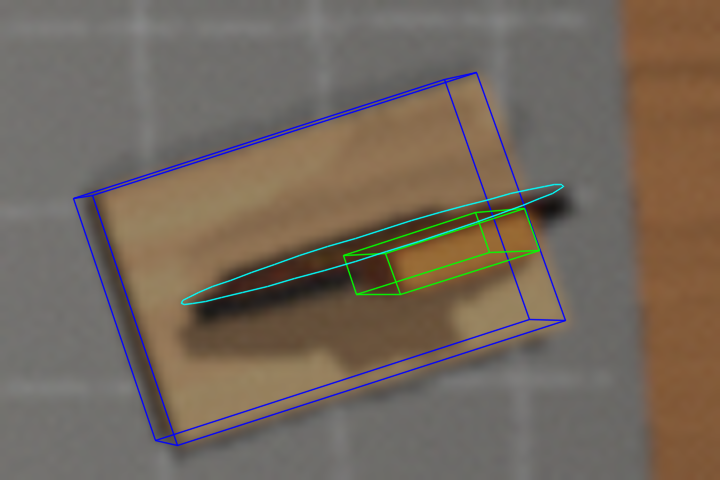

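```bash
python3 - <<'E'
from h import *
def g(f,x,y,w,h,k,n):
    c,_=crop(f,x,y,w,h,k)
    for i in range(0,w,10): cv2.putText(c,str(x+i),(i*k,8),0,.3,(0,0,255),1); cv2.line(c,(i*k,10),(i*k,16),(0,0,255),1)
    for i in range(0,h,10): cv2.putText(c,str(y+i),(0,i*k+4),0,.3,(0,0,255),1)
    cv2.imwrite(n,c)
g("pics/scene0.png",370,210,70,60,10,"pics/d1.png")
g("pics/top0.png",262,95,70,72,8,"pics/d2.png")
g("pics/top0.png",265,155,70,72,8,"pics/d3.png")
g("pics/scene0.png",342,290,80,80,7,"pics/d4.png")
E
```

```text
(no output)
```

View pics/d1.png

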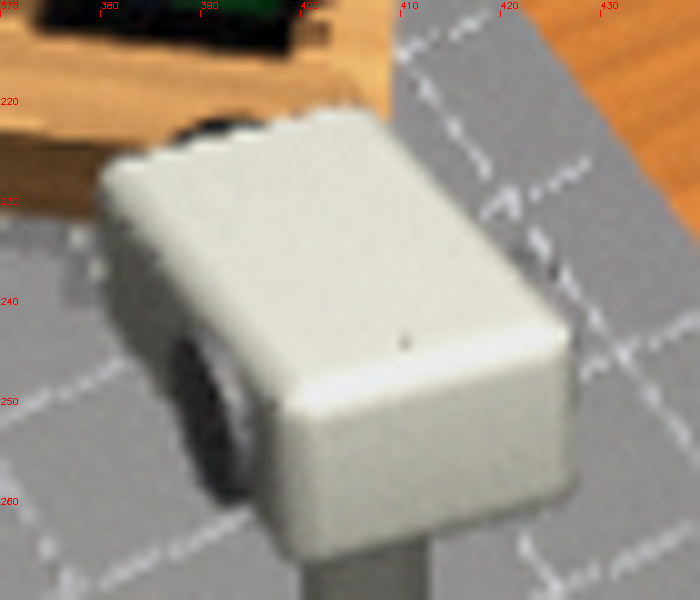

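View pics/d2.png

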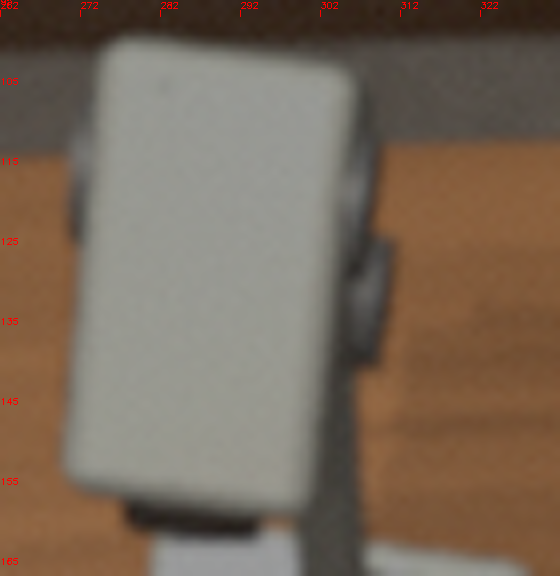

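View pics/d3.png

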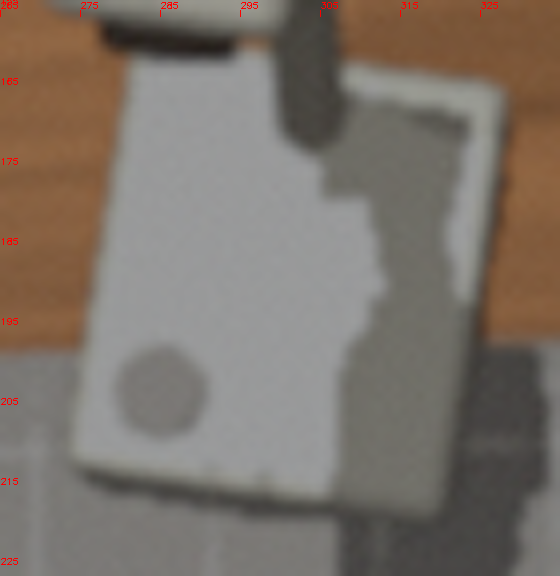

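View pics/d4.png

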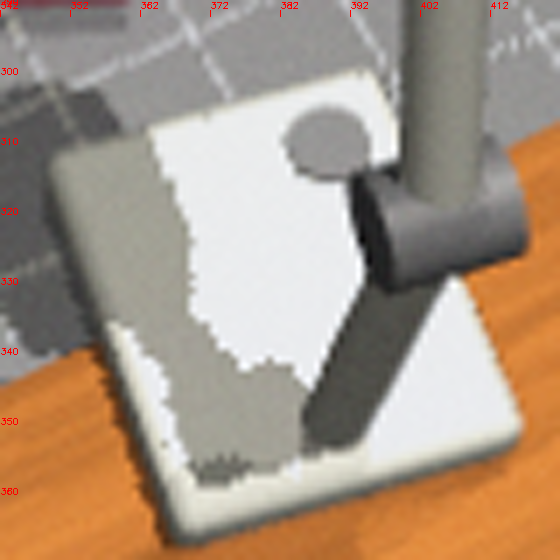

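```bash
cat > fit2.py <<'E'
from h import *
base=box(.130,.110,0,.022); head=box(.085,.050,-.017,.017); st=box(.070,.110,0,.035); tab=box(.010,.034,.044,.088)
# params: wx wy wyaw | dx dy dyaw hx hz pitch | bs(2) bt(2)
def heads(v):
    dx,dy,dyaw,hx,hz,pit=v[3:9]
    c=np.array([dx+hx*np.cos(dyaw),dy+hx*np.sin(dyaw),hz])
    return pose(*c,dyaw+np.pi,pit)
def res(v):
    b=dict(scene=v[9:11],top=v[11:13]); r=[]
    def a(n,pt,uv,off=0): r.append(proj(n,pt)[0]+b[n]-np.array(uv)+off)
    S=T(pose(v[0],v[1],0,v[2]),st);A=T(pose(v[0],v[1],.088,v[2]),tab);o=.45
    a("top",S[4],(396.9,294),o); a("top",S[5],(445.3,279.4),o); a("top",S[6],(456,310.3),o); a("top",S[7],(407.9,326),o)
    a("scene",S[5],(207.1,304.3),o); a("scene",S[4],(247.9,275),o); a("scene",S[6],(189.3,284),o)
    a("scene",A[7],(212.4,238.6),o); a("scene",A[6],(199,247.2),o); a("scene",A[4],(214.5,241.4),o); a("scene",A[5],(201,250.3),o)
    a("top",A[5],(451.9,296.5),o); a("top",A[6],(452.5,300),o); a("top",A[7],(435.4,306.6),o);a("top",A[4],(434.4,302.8),o)
    B=T(pose(v[3],v[4],0,v[5]),base)
    a("scene",B[6],(348.6,312.4));a("scene",B[7],(394.4,299.5));a("scene",B[4],(415.8,349.5));a("scene",B[5],(366.9,364.5))
    a("top",B[5],(327.6,165.1));a("top",B[6],(320.1,217));a("top",B[7],(273.5,212.3))
    H=T(heads(v),head)
    # head corners: idx 4:(+x,+y) 5:(+x,-y) 6:(-x,-y) 7:(-x,+y) top
    a("scene",H[7],(398,250));a("scene",H[6],(426.7,243));a("scene",H[5],(407,220));a("scene",H[4],(379.5,226.5))
    a("scene",H[3],(399.3,265.7));a("scene",H[2],(427,258.5))
    a("top",H[6],(274,99.3));a("top",H[7],(306.3,103.3));a("top",H[4],(300,158.5));a("top",H[5],(269.3,154.5))
    return np.r_[np.concatenate(r),v[9:]/1.0]
f=least_squares(res,[.545,-.217,.28,.79,.05,0,0,.36,.55,0,0,0,0],loss='soft_l1'); v=f.x
if __name__=="__main__":
    print("warm",v[:3],np.degrees(v[2])); print("doc",v[3:8],"yaw",np.degrees(v[5]),"pitch",np.degrees(v[8]),"bias",v[9:])
    print(res(v)[:-4].reshape(-1,2))
    h=heads(v); print("head front centre",T(h,[.0425,0,0]), T(h,[.050,0,0]))
    cov=np.linalg.inv(f.jac.T@f.jac); print("sig",np.sqrt(np.diag(cov)))
    vv=v
    for n,(cx,cy,w,hh,k) in dict(scene=(340,210,100,160,5),top=(255,90,100,140,5)).items():
        im,off=crop(f"pics/{n}0.png",cx,cy,w,hh,k); off=off-(v[9:11] if n=="scene" else v[11:13])
        draw(im,n,off,k,T(pose(v[3],v[4],0,v[5]),base),BE,(255,0,0))
        draw(im,n,off,k,T(h,head),BE,(0,255,0))
        th=np.linspace(0,2*np.pi,41)[:-1]
        for l in(.0425,.05): draw(im,n,off,k,T(h,np.c_[0*th+l,.0125*np.cos(th),.0125*np.sin(th)]),[(i,(i+1)%40) for i in range(40)],(0,0,255))
        cv2.imwrite(f"pics/f_{n}_doc.png",im)
E
python3 fit2.py; python3 -c "
import cv2,numpy as np
a=cv2.imread('pics/f_scene_doc.png');b=cv2.imread('pics/f_top_doc.png')
cv2.imwrite('pics/f_doc.png',cv2.resize(cv2.hconcat([a[:600,:400],b[:600,:400]]),None,fx=1,fy=1))"
```

```text
warm [ 0.5443 -0.2167  0.2804] 16.06494982538851
doc [ 0.8072  0.051  -0.173   0.0057  0.3578] yaw -9.91299703164865 pitch 29.105459110607942 bias [ 0.6765  0.1714  0.8823 -0.1307]
[[ 0.2473  0.2892]
 [-0.1033 -0.3245]
 [ 0.138  -0.1656]
 [-0.2522 -0.4081]
 [-0.0029  0.661 ]
 [-0.471   0.341 ]
 [-0.5066 -0.1129]
 [-0.2283 -0.9058]
 [-0.7105 -0.0274]
 [ 0.5643 -0.6676]
 [ 0.1527 -0.0132]
 [-0.8044 -0.3981]
 [ 0.4243  1.2949]
 [ 0.1118  0.2398]
 [-0.6907 -1.1681]
 [-1.1636 -1.7515]
 [ 0.847  -1.8144]
 [ 1.678   1.4965]
 [ 0.2523  1.2877]
 [ 1.0399 -0.7109]
 [ 0.093   2.4008]
 [-1.2671  0.1321]
 [-0.7258 -0.6174]
 [ 1.5978 -1.5462]
 [-0.5384 -0.2751]
 [-1.6727  0.2104]
 [-0.3845  3.2921]
 [ 2.3328  2.4688]
 [-0.5314 -0.929 ]
 [ 0.5349 -0.4961]
 [ 0.5779  1.3177]
 [-0.6231  0.8793]]
head front centre [[0.7762 0.0564 0.3371]] [[0.7698 0.0575 0.3335]]
sig [0.0017 0.0019 0.0133 0.0022 0.0017 0.0105 0.0018 0.0018 0.0267 0.893
 0.7023 0.9419 0.7869]
```

View pics/f_doc.png

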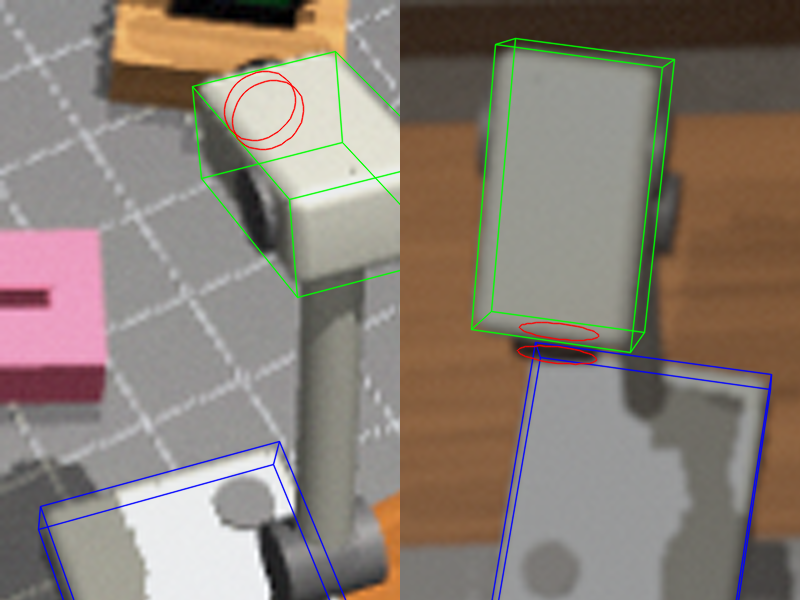

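```bash
cat > fit3.py <<'E'
from h import *
import fit2
v0=fit2.v
from scipy.spatial import ConvexHull
sph=R.random(60,random_state=1).apply([0,0,1])
def hull(n,po,lx,ly,z0,z1,r,b):
    c=box(lx-2*r,ly-2*r,z0+r,z1-r); p=(c[:,None]+r*sph[None]).reshape(-1,3)
    u=proj(n,T(po,p))+b; return u[ConvexHull(u).vertices].astype(np.float32)
def sd(h,pts):
    return np.array([cv2.pointPolygonTest(h.reshape(-1,1,2),(float(a),float(b)),True) for a,b in pts])
def px(l,x,y,k): return np.array(l)/k+[x,y]-.5
Hs=px([(110,170),(280,125),(340,108),(385,115),(450,190),(520,270),(560,315),(575,350),(575,420),(573,470),(550,500),(450,530),(350,555),(315,562),(280,540),(265,515),(170,390),(135,345),(110,305),(102,200),(102,260)],370,210,10)
Ht=px([(130,37),(200,44),(280,56),(340,66),(100,70),(82,270),(70,400),(63,465),(85,490),(200,503),(290,513),(362,85),(318,470)],262,95,8)
Bs=px([(80,152),(200,118),(340,75),(48,180),(60,230),(110,360),(160,520),(200,545),(350,500),(500,455),(520,415),(490,340),(455,280)],342,290,7)
Bt=px([(503,110),(470,330),(455,430),(442,500),(420,518),(300,505),(200,498),(100,484),(72,440),(90,300),(110,180),(128,70),(350,65),(430,75),(480,82)],265,155,8)
def res(v,full=False):
    bs,bt=v[9:11],v[11:13]; h=fit2.heads(v); b=pose(v[3],v[4],0,v[5]); r1,r2=v[13:15]
    L=[sd(hull("scene",h,.085,.05,-.017,.017,r1,bs),Hs),sd(hull("top",h,.085,.05,-.017,.017,r1,bt),Ht),
       sd(hull("scene",b,.13,.11,0,.022,r2,bs),Bs),sd(hull("top",b,.13,.11,0,.022,r2,bt),Bt)]
    if full: return L
    return np.r_[np.concatenate(L)/.5,fit2.res(v[:13])[:30]*.7/.7,v[9:13]/1.0,(v[13:15]-.004)/.002]
f=least_squares(res,np.r_[v0,.004,.004],loss='soft_l1',x_scale=np.r_[[.01]*9,[1]*4,.01,.01],diff_step=1e-4); v=f.x
if __name__=="__main__":
    print("warm",v[:3],np.degrees(v[2])); print("doc",v[3:8],"yaw",np.degrees(v[5]),"pitch",np.degrees(v[8]),"bias",v[9:13],"r",v[13:])
    for l in res(v,True): print(l)
    h=fit2.heads(v); print("front",T(h,[[.0425,0,0],[.05,0,0]]))
    print("sig",np.sqrt(np.diag(np.linalg.inv(f.jac.T@f.jac))))
    np.save("v.npy",v)
E
python3 fit3.py
```

```text
warm [ 0.5444 -0.2169  0.2808] 16.0864706291889
doc [ 0.8075  0.0514 -0.1665  0.0036  0.3589] yaw -9.53730802522006 pitch 26.198000467403666 bias [ 0.688   0.1436  0.6503 -0.0711] r [0.0076 0.0078]
[-0.2538  0.538   0.3052 -0.828  -0.4851 -0.2262 -0.1266 -0.0312  0.2827
  0.2603 -0.0345 -0.3322 -0.1471 -0.3072  0.0242  0.3488  0.3821  0.3305
  0.0854  0.1792 -0.257 ]
[-0.1914 -0.0617  0.1712  0.1311  0.5776  0.6995  0.6185 -0.0195 -0.4071
  0.1945  0.125   0.0544  0.9936]
[ 0.4301  0.3452 -0.2126 -0.0138 -0.5073 -0.153  -1.2657  0.1485  0.1746
  0.1377  0.0428 -0.1683  1.0905]
[ 0.0714  0.2316  0.2722  0.5973  0.6439  0.1925 -0.6594 -0.6446  0.5026
 -0.0816 -0.0184 -0.0015 -0.0081 -0.0885 -0.0458]
front [[0.7735 0.0571 0.3402]
 [0.7669 0.0582 0.3369]]
sig [0.0008 0.0011 0.0134 0.0006 0.0009 0.0065 0.0005 0.0007 0.0161 0.4798
 0.198  0.429  0.2124 0.0004 0.001 ]
```

```bash
cat > plan.py <<'E'
from h import *
import fit2
v=np.load("v.npy"); PIT=np.radians(27)
v[8]=PIT
hd=fit2.heads(v)
def lens(l=.05):
    return hd[0].as_matrix(),T(hd,[l,0,0])[0]
def delta(target_pos,target_R,cur_pos,cur_R):
    d=cur_R.T@(target_pos-cur_pos)*100; w=R.from_matrix(cur_R.T@target_R).as_rotvec(); return d,w
def grasp_pose(panel_R,tabpt,sgn,up=0):
    # tool y=-panel z, tool x=sgn*panel x
    y=-panel_R[:,2]; x=sgn*panel_R[:,0]; M=np.c_[x,y,np.cross(x,y)]
    return M,tabpt-.006*y+up*panel_R[:,2]
E
python3 - <<'E'
from plan import *
th=np.linspace(0,6.28,60)
for l in(.0425,.046,.05,.054,.058):
    u=proj("top",T(hd,np.c_[0*th+l,.0125*np.cos(th),.0125*np.sin(th)]))+v[11:13]; print(l,u.max(0),u.min(0),T(hd,[l,0,0]))
o=robot.get_obs(); M=R.from_quat(o['tool_rot']).as_matrix(); print(M,o['time'])
Rw=R.from_euler('z',v[2]).as_matrix(); tab=np.array([v[0],v[1],.156])
for s in(1,-1):
    G,p=grasp_pose(Rw,tab,s,.12); print(s,p,*delta(p,G,o['position'],M))
E
```

```text
0.0425 [293.4257 158.2522] [277.5727 155.2101] [[0.7738 0.0571 0.3396]]
0.046 [293.1987 160.4972] [277.3704 157.403 ] [[0.7707 0.0576 0.3381]]
0.05 [292.9403 163.0542] [277.1399 159.9009] [[0.7672 0.0582 0.3362]]
0.054 [292.6827 165.6019] [276.9103 162.3887] [[0.7637 0.0588 0.3344]]
0.058 [292.4262 168.1403] [276.6816 164.8662] [[0.7602 0.0594 0.3326]]
[[ 0.3623 -0.001  -0.9321]
 [ 0.9321 -0.0017  0.3623]
 [-0.0019 -1.      0.0003]] 0.1
1 [ 0.5444 -0.2169  0.282 ] [-62.9413  -3.4301 -58.6113] [ 0.0006  0.9193 -0.0019]
-1 [ 0.5444 -0.2169  0.282 ] [-62.9413  -3.4301 -58.6113] [-0.0023 -2.2223 -0.0007]
```

Call:
carry_out([
  [1,-20,-3.4,-18,0,0.3,0],
  [1,-20,-3.4,-18,0,0.3,0],
  [1,-20,-3.4,-18,0,0.3,0],
  [1,-20,-3.4,-18,0,0.3,0],
  [1,-62.9,-3.4,-58.6,0,0.919,0],
  [1,-62.9,-3.4,-58.6,0,0.919,0],
  [1,-62.9,-3.4,-58.6,0,0.919,0],
  [1,-62.9,-3.4,-58.6,0,0.919,0],
  [1,-62.9,-3.4,-58.6,0,0.919,0],
  [1,-62.9,-3.4,-58.6,0,0.919,0],
  [1,-62.9,-3.4,-58.6,0,0.919,0],
  [1,-62.9,-3.4,-58.6,0,0.919,0],
  [1,-62.9,-3.4,-58.6,0,0.919,0],
  [1,-62.9,-3.4,-58.6,0,0.919,0],
  [1,-62.9,-3.4,-58.6,0,0.919,0],
  [1,-62.9,-3.4,-58.6,0,0.919,0],
  [1,-62.9,-3.4,-58.6,0,0.919,0],
  [1,-62.9,-3.4,-58.6,0,0.919,0],
  [1,-62.9,-3.4,-58.6,0,0.919,0],
  [1,-62.9,-3.4,-58.6,0,0.919,0],
])

```text
time: 2.1
position: [0.5437, -0.2148, 0.2808]
tool_rot: [-0.699, -0.098, 0.1, 0.701]
ft_force: [0.2, -0.2, -0.3]
grip_width: 0.0871
```

```bash
python3 - <<'E'
from plan import *
for n,(x,y,w,h,k) in dict(scene=(165,170,100,130,5),top=(385,250,100,90,6)).items():
    cv2.imwrite(f"pics/{n}1.png",robot.camera(n)[:,:,::-1])
    im,off=crop(f"pics/{n}1.png",x,y,w,h,k); off=off-(v[9:11] if n=="scene" else v[11:13])
    o=robot.get_obs(); M=R.from_quat(o['tool_rot']).as_matrix()
    tips=[o['position']+M@np.array(q) for q in([.0435,.025,0],[-.0435,.025,0],[0,.025,0],[0,.12,0],[.0435,.025,.0095],[.0435,.025,-.0095],[-.0435,.025,.0095],[-.0435,.025,-.0095])]
    draw(im,n,off,k,np.array(tips),[(0,1),(2,3),(4,5),(6,7)],(255,255,0))
    cv2.imwrite(f"pics/g_{n}1.png",im)
print(o['position'],R.from_matrix(M).as_rotvec(),M,o['time'])
E
```

```text
[ 0.5438 -0.214   0.2813] [-1.5578 -0.2208  0.2228] [[ 0.9603 -0.0015 -0.2789]
 [ 0.2789  0.0014  0.9603]
 [-0.001  -1.      0.0018]] 2.2
```

View pics/g_scene1.png

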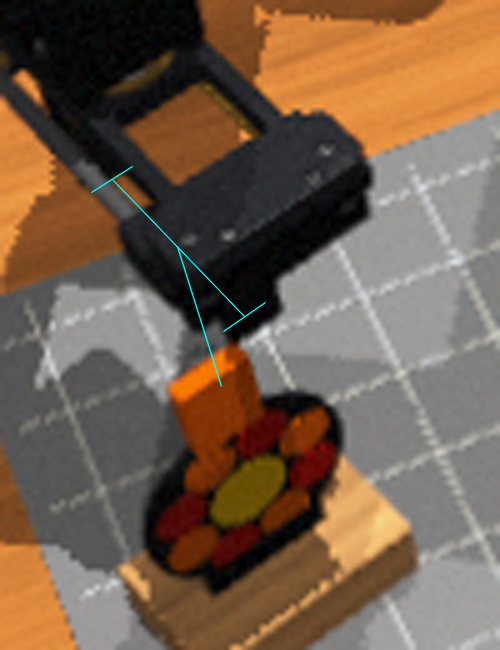

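View pics/g_top1.png

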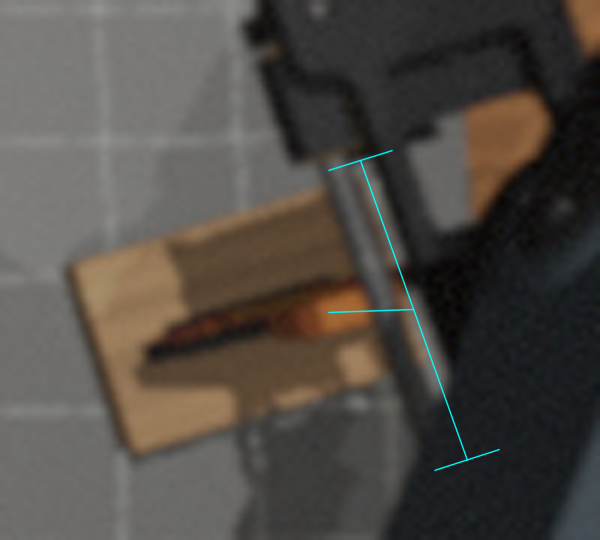

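Call:
carry_out([
  [1,0,4,-0.15,0,0,0],
  [1,0,7,-0.15,0,0,0],
  [1,0,9.5,-0.15,0,0,0],
  [1,0,11,-0.15,0,0,0],
  [1,0,11.7,-0.15,0,0,0],
  [1,0,11.7,-0.15,0,0,0],
])

```text
time: 2.8
position: [0.5445, -0.216, 0.1641]
tool_rot: [-0.7, -0.099, 0.1, 0.701]
ft_force: [-0.3, 0.4, -0.2]
grip_width: 0.0867
```

```bash
python3 - <<'E'
from plan import *
tab=box(.010,.034,.044,.088)
for n,(x,y,w,h,k) in dict(scene=(155,170,110,120,5),top=(385,240,100,100,6)).items():
    cv2.imwrite(f"pics/{n}2.png",robot.camera(n)[:,:,::-1])
    im,off=crop(f"pics/{n}2.png",x,y,w,h,k); off=off-(v[9:11] if n=="scene" else v[11:13])
    o=robot.get_obs(); M=R.from_quat(o['tool_rot']).as_matrix()
    tips=[o['position']+M@np.array(q) for q in([.0435,.025,0],[-.0435,.025,0],[.0435,.025,.0095],[.0435,.025,-.0095],[-.0435,.025,.0095],[-.0435,.025,-.0095])]
    draw(im,n,off,k,np.array(tips),[(0,1),(4,5),(2,3)],(255,255,0))
    draw(im,n,off,k,T(pose(v[0],v[1],.088,v[2]),tab),BE,(0,255,0))
    cv2.imwrite(f"pics/g_{n}2.png",im); print(o['position'],o['ft_force'])
print(M,o['time'])
E
```

```text
[ 0.5452 -0.2166  0.165 ] [ 0.0895  0.993  -0.1186]
[ 0.5456 -0.2171  0.1655] [ 0.0676 -0.4644 -0.2747]
[[ 0.9605  0.0012 -0.2782]
 [ 0.2782 -0.0007  0.9605]
 [ 0.001  -1.     -0.001 ]] 2.9
```

View pics/g_scene2.png

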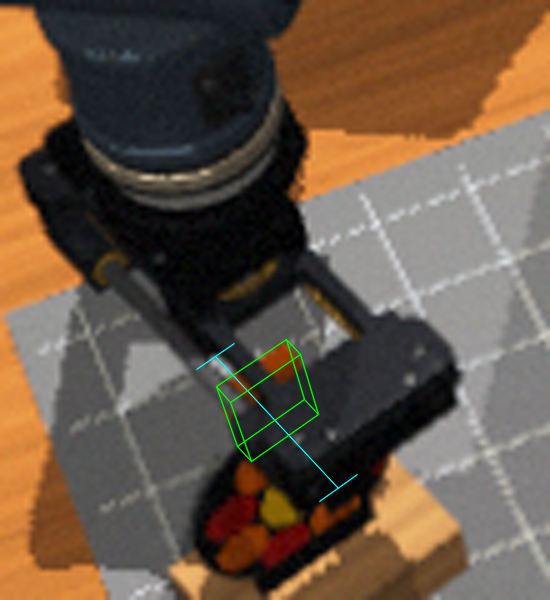

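View pics/g_top2.png

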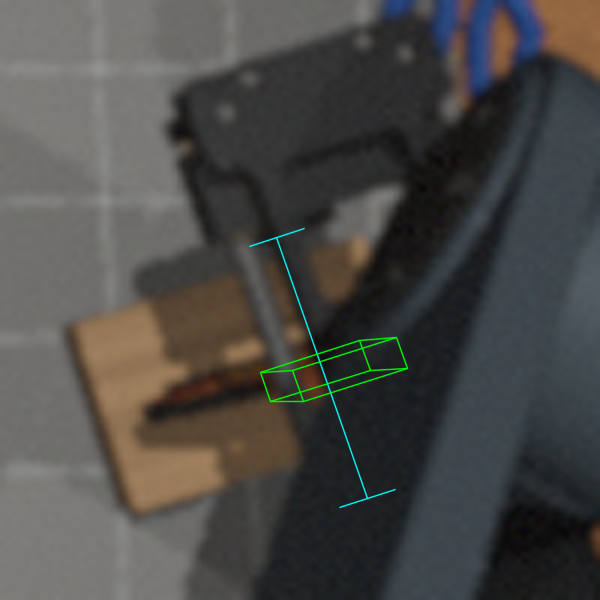

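Call:
carry_out([
  [0.3,0,0,0,0,0,0],
  [0.3,0,0,0,0,0,0],
  [0.3,0,0,0,0,0,0],
  [0.3,0,0,0,0,0,0],
  [0.2,0,0,0,0,0,0],
  [0.15,0,0,0,0,0,0],
  [0.1,0,0,0,0,0,0],
  [0.05,0,0,0,0,0,0],
  [0,0,0,0,0,0,0],
  [0,0,0,0,0,0,0],
], force=8)

```text
time: 3.9
position: [0.5451, -0.2175, 0.1645]
tool_rot: [-0.7, -0.099, 0.099, 0.7]
ft_force: [-0.1, -0.6, 0.4]
grip_width: 0.015
```

Call:
carry_out([
  [0,0,0,0,0,0,0],
  [0,0,0,0,0,0,0],
  [0,0,0,0,0,0,0],
])

```text
time: 4.2
position: [0.5451, -0.2175, 0.1645]
tool_rot: [-0.7, -0.099, 0.099, 0.7]
ft_force: [0.6, -0.1, -0.8]
grip_width: 0.0101
```

Jaws stopped at 10.1 mm, which is the tab thickness, and there is no side load. I'll raise the grip force and draw the panel straight up.

Call:
carry_out([
  [0,0,0,0,0,0,0],
  [0,0,0,0,0,0,0],
  [0,0,-0.4,0,0,0,0],
  [0,0,-0.8,0,0,0,0],
  [0,0,-1.2,0,0,0,0],
], force=35)

```text
time: 4.7
position: [0.5452, -0.2176, 0.177]
tool_rot: [0.7, 0.099, -0.099, -0.7]
ft_force: [0.5, -0.1, -0.6]
grip_width: 0.0094
```

Call:
carry_out([
  [0,0,-0.6,0,0,0,0],
  [0,0,-1.3,0,0,0,0],
  [0,0,-2.1,0,0,0,0],
  [0,0,-3.5,0,0,0,0],
  [0,0,-5,0,0,0,0],
  [0,0,-7,0,0,0,0],
  [0,0,-9,0,0,0,0],
  [0,0,-11,0,0,0,0],
  [0,0,-12,0,0,0,0],
  [0,0,-12,0,0,0,0],
  [0,0,-12,0,0,0,0],
])

```text
time: 5.8
position: [0.5447, -0.2173, 0.2962]
tool_rot: [-0.7, -0.099, 0.099, 0.7]
ft_force: [0.3, -0.3, -0.9]
grip_width: 0.0096
```

```bash
cat > look.py <<'E'
from plan import *
import sys
tab=box(.010,.034,.044,.088); th=np.linspace(0,2*np.pi,41)[:-1]
circ=np.c_[0*th+.003,.05*np.cos(th),.05*np.sin(th)]; hub=circ*[1,.36,.36]
def look(i,boxes,gz=.068,gy=0):
    for n,(x,y,w,h,k) in boxes.items():
        cv2.imwrite(f"pics/{n}{i}.png",robot.camera(n)[:,:,::-1])
        o=robot.get_obs(); M=R.from_quat(o['tool_rot']).as_matrix()
        im,off=crop(f"pics/{n}{i}.png",x,y,w,h,k); off=off-(v[9:11] if n=="scene" else v[11:13])
        pr=np.c_[M[:,0],-M[:,2],-M[:,1]]  # panel axes
        c=o['position']+.006*M[:,1]-gz*pr[:,2]-gy*pr[:,1]
        f=lambda p:p@pr.T+c
        draw(im,n,off,k,f(tab),BE,(0,255,0)); draw(im,n,off,k,f(circ),[(j,(j+1)%40) for j in range(40)],(255,255,0))
        draw(im,n,off,k,f(hub),[(j,(j+1)%40) for j in range(40)],(255,0,255))
        cv2.imwrite(f"pics/g_{n}{i}.png",im)
    print(o['time'],o['position'],o['ft_force'],o['grip_width'],"panel x",pr[:,0],"z",pr[:,2],"c",c)
    return o,M,pr,c
E
python3 - <<'E'
from look import *
o,M,pr,c=look(3,dict(scene=(130,130,130,150,4),top=(370,220,110,110,5)))
E
```

```text
5.9 [ 0.5444 -0.2171  0.2953] [-0.3704 -0.99    0.148 ] 0.00978522321366396 panel x [ 0.9608  0.2773 -0.0017] z [ 0.0021 -0.0014  1.    ] c [ 0.5443 -0.217   0.2213]
```

View pics/g_scene3.png

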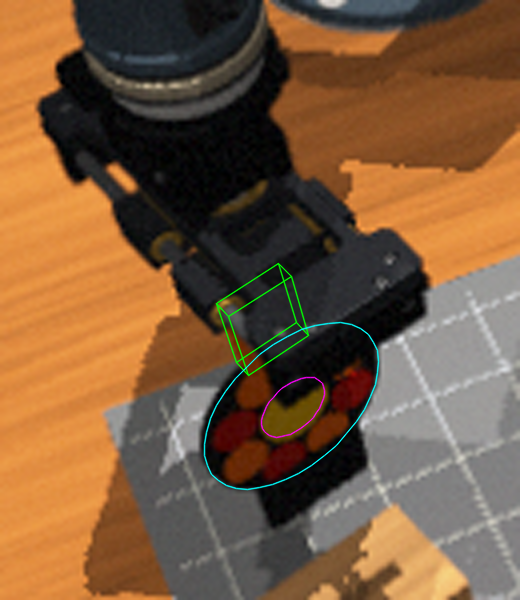

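View pics/g_top3.png

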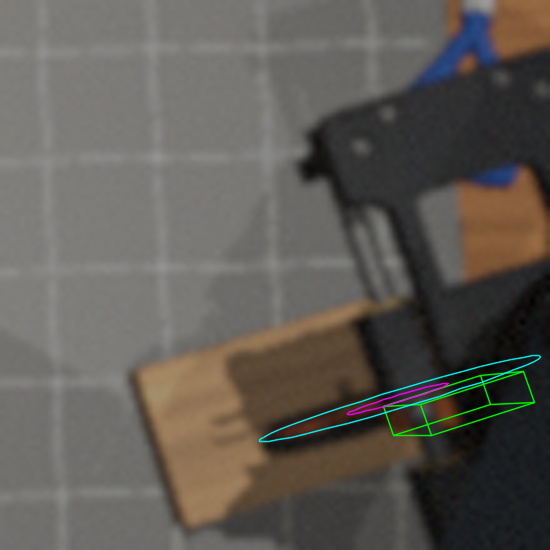

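```bash
cat >> plan.py <<'E'
LM,LP=lens(.0478)
def target(dist=.15,gz=.070,gy=0):
    pr=np.c_[-LM[:,0],-LM[:,1],LM[:,2]]; c=LP+dist*LM[:,0]
    G,p=grasp_pose(pr,c+gz*pr[:,2]+gy*pr[:,1],1); return G,p,c
E
python3 - <<'E'
from plan import *
o=robot.get_obs(); M=R.from_quat(o['tool_rot']).as_matrix(); print(o['q'],o['position'])
print("lens",LP,LM[:,0],LM[:,2])
for d in(.25,.15):
    G,p,c=target(d); print(d,"c",c,"tcp",p,*delta(p,G,o['position'],M))
E
```

```text
[-0.57    0.4245  1.4743 -0.      1.2453 -0.8509] [ 0.5444 -0.2171  0.2953]
lens [0.7691 0.0579 0.3372] [-0.8787  0.1476 -0.454 ] [-0.4477  0.0752  0.891 ]
0.25 c [0.5495 0.0948 0.2237] tcp [0.5154 0.1005 0.2915] [ 6.0208  0.4376 31.3193] [-0.1069  0.4387 -0.4654]
0.15 c [0.6373 0.08   0.2691] tcp [0.6033 0.0857 0.3369] [14.0462 -4.1231 27.4732] [-0.1069  0.4387 -0.4654]
```

Call:
carry_out([
  [0,0,-3,2,0,0,0],
  [0,0,-4,5,0,0,0],
  [0,1,-4,8,0,0,0],
  [0,2,-4,11,-0.02,0.09,-0.09],
  [0,3,-4,14,-0.04,0.15,-0.16],
  [0,4,-4,17,-0.05,0.2,-0.21],
  [0,5,-4,20,-0.06,0.25,-0.27],
  [0,6,-4,23,-0.075,0.3,-0.32],
  [0,6,-4,26,-0.09,0.36,-0.38],
  [0,6,-4,29,-0.1,0.41,-0.43],
  [0,6,-4,31.3,-0.107,0.439,-0.465],
  [0,6,-4,31.3,-0.107,0.439,-0.465],
  [0,6,-4,31.3,-0.107,0.439,-0.465],
  [0,6,-4,31.3,-0.107,0.439,-0.465],
])

```text
time: 7.3
position: [0.5166, 0.0991, 0.3364]
tool_rot: [0.699, 0.108, 0.222, -0.671]
ft_force: [0.2, 0.2, -0.3]
grip_width: 0.0099
```

```bash
python3 - <<'E'
from look import *
o,M,pr,c=look(4,dict(scene=(250,110,160,150,4),top=(230,100,150,170,3)),.070)
G,p,cc=target(.15); print(o['q'],*delta(p,G,o['position'],M))
E
```

```text
7.4 [0.5167 0.0988 0.3365] [-0.1405 -0.0724 -1.0907] 0.009989524584688277 panel x [ 0.8776 -0.1485  0.4557] z [-0.4491  0.0775  0.8901] c [0.5509 0.0929 0.2689]
[ 0.0242  0.149   1.8599 -0.1423  0.6722  0.2829] [7.8053 3.9604 0.1642] [ 0.002  -0.0011  0.002 ]
```

View pics/g_scene4.png

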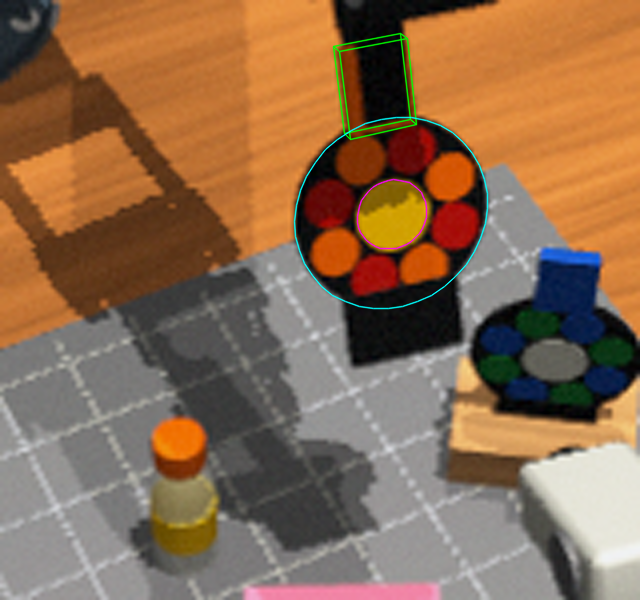

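View pics/g_top4.png

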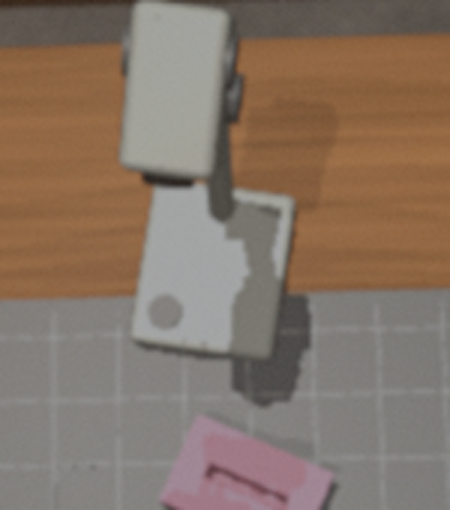

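Call:
carry_out([
  [0,2,1,0.1,0,0,0],
  [0,4,2,0.2,0,0,0],
  [0,5.5,2.8,0.2,0,0,0],
  [0,6.8,3.5,0.2,0,0,0],
  [0,7.8,4,0.2,0,0,0],
  [0,7.8,4,0.2,0,0,0],
  [0,7.8,4,0.2,0,0,0],
  [0,7.8,4,0.2,0,0,0],
])

```text
time: 8.2
position: [0.6018, 0.0874, 0.3362]
tool_rot: [0.699, 0.108, 0.222, -0.671]
ft_force: [-0.5, 0.3, -0.4]
grip_width: 0.0094
```

```bash
python3 - <<'E'
from look import *
o,M,pr,c=look(5,dict(scene=(270,100,160,170,4),top=(230,90,150,170,4)),.070)
G,p,cc=target(.15); print(o['q'],*delta(p,G,o['position'],M))
print("panel centre in lens frame",LM.T@(c-LP), "angle",np.degrees(np.arccos(-pr[:,0]@LM[:,0])))
E
```

```text
8.3 [0.602  0.0875 0.3365] [-1.0124  0.2545 -1.9984] 0.00987454671863375 panel x [ 0.8781 -0.1469  0.4553] z [-0.4489  0.0764  0.8903] c [0.6361 0.0817 0.2688]
[-0.0043  0.2701  1.6915 -0.1137  0.716   0.2299] [ 0.1612  0.04   -0.1555] [0.001  0.0007 0.0015]
panel centre in lens frame [ 0.1515 -0.0015  0.0004] angle 0.09389239285896708
```

View pics/g_scene5.png

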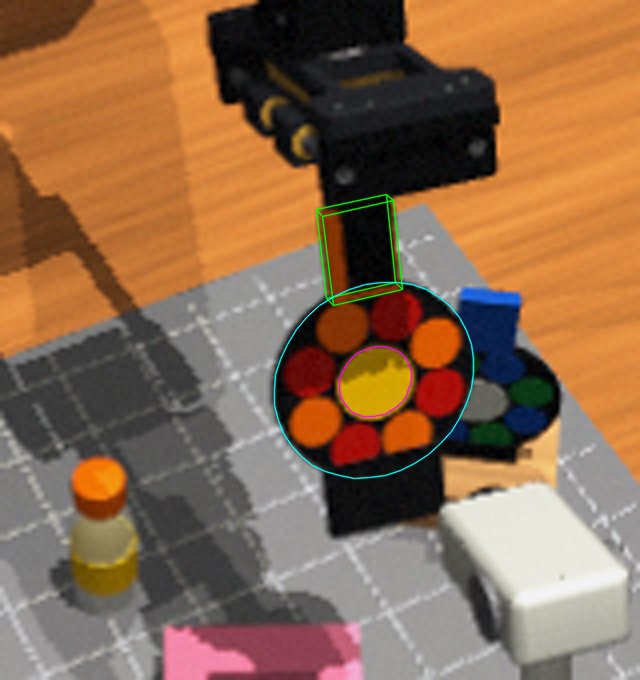

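View pics/g_top5.png

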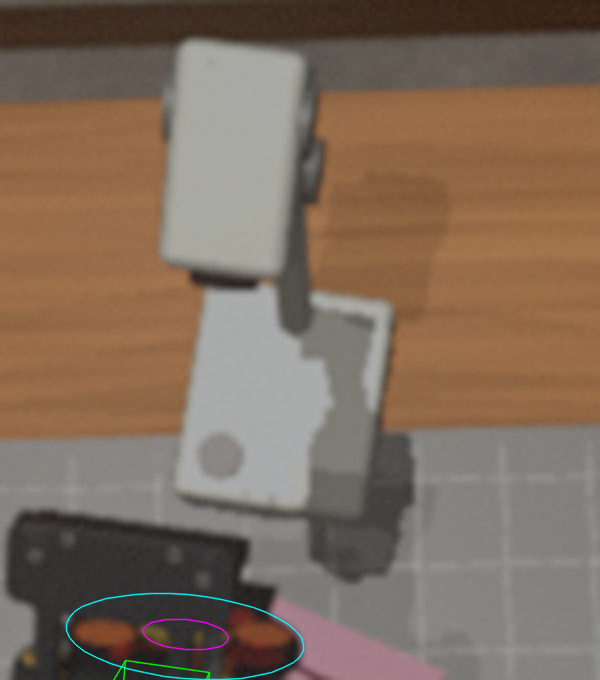

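The panel overlay matches in both views. Before handing in, I'll recheck the weakest quantity, the camera's pitch and yaw, using automatic edge measurements.

```bash
cat > fit4.py <<'E'
from h import *
import fit2, fit3
from scipy.ndimage import map_coordinates
I={n:cv2.GaussianBlur(cv2.imread(f"pics/{n}0.png"),(0,0),.8).astype(float) for n in("scene","top")}
v=np.load("v.npy").copy()
OBJ=dict(h=(.085,.05,-.017,.017),b=(.13,.11,0,.022))
def po(v,k): return fit2.heads(v) if k=="h" else pose(v[3],v[4],0,v[5])
def edges(v):
    out=[]
    for n in I:
        b=v[9:11] if n=="scene" else v[11:13]
        for k in OBJ:
            h=fit3.hull(n,po(v,k),*OBJ[k],v[13 if k=="h" else 14],b)
            p=np.r_[h,h[:1]];L=np.r_[0,np.cumsum(np.linalg.norm(np.diff(p,axis=0),axis=1))]
            for s in np.arange(0,L[-1],1.5):
                i=np.searchsorted(L,s,side='right')-1; t=p[i+1]-p[i]; t/=np.linalg.norm(t)+1e-9
                q=p[i]+t*(s-L[i]); nn=np.array([t[1],-t[0]]); d=np.arange(-3,3.01,.1)
                xy=q+d[:,None]*nn; pr=np.stack([map_coordinates(I[n][:,:,c],[xy[:,1],xy[:,0]],order=1) for c in range(3)],1)
                g=np.linalg.norm(np.gradient(pr,.1,axis=0),axis=1); j=g.argmax()
                if g[j]>25 and 5<j<len(d)-6: out.append((n,k,xy[j]))
    return out
for it in range(4):
    E=edges(v); G={}
    for n,k,q in E: G.setdefault((n,k),[]).append(q)
    def res(v):
        r=[]
        for (n,k),q in G.items():
            b=v[9:11] if n=="scene" else v[11:13]
            r.append(fit3.sd(fit3.hull(n,po(v,k),*OBJ[k],v[13 if k=="h" else 14],b),q)/.4)
        return np.r_[np.concatenate(r)*.5,fit2.res(v[:13])[:30],v[9:13],(v[13:15]-.005)/.003]
    f=least_squares(res,v,loss='cauchy',x_scale=np.r_[[.01]*9,[1]*4,.01,.01],diff_step=1e-4); v=f.x
    print({k:len(q) for k,q in G.items()},"doc",v[3:8],"yaw %.2f pitch %.2f"%tuple(np.degrees(v[[5,8]])),"b",v[9:13],"r",v[13:], "mad",np.median(np.abs(f.fun))*.8)
h=fit2.heads(v); print(T(h,[.0478,0,0])); np.save("v4.npy",v)
print("sig",np.degrees(np.sqrt(np.diag(np.linalg.inv(f.jac.T@f.jac)))[[5,8]]))
E
python3 fit4.py
```

```text
{('scene', 'h'): 88, ('scene', 'b'): 126, ('top', 'h'): 103, ('top', 'b'): 90} doc [ 0.8064  0.0516 -0.165   0.004   0.3562] yaw -9.45 pitch 26.21 b [ 0.95   -0.4654  0.7461 -1.0767] r [0.0089 0.011 ] mad 0.36148850517513426
{('scene', 'h'): 85, ('scene', 'b'): 127, ('top', 'h'): 101, ('top', 'b'): 90} doc [ 0.8064  0.0516 -0.165   0.004   0.3562] yaw -9.45 pitch 26.21 b [ 0.95   -0.4654  0.7461 -1.0767] r [0.0089 0.011 ] mad 0.36187266107216604
{('scene', 'h'): 85, ('scene', 'b'): 127, ('top', 'h'): 101, ('top', 'b'): 90} doc [ 0.8064  0.0516 -0.165   0.004   0.3562] yaw -9.45 pitch 26.21 b [ 0.95   -0.4654  0.7461 -1.0767] r [0.0089 0.011 ] mad 0.36187266107216604
{('scene', 'h'): 85, ('scene', 'b'): 127, ('top', 'h'): 101, ('top', 'b'): 90} doc [ 0.8064  0.0516 -0.165   0.004   0.3562] yaw -9.45 pitch 26.21 b [ 0.95   -0.4654  0.7461 -1.0767] r [0.0089 0.011 ] mad 0.36187266107216604
[[0.768  0.058  0.3351]]
sig [0.3353 0.7895]
```

```bash
python3 - <<'E'
from h import *
# bystander patches: shift between first and last pictures
for n,P_ in dict(scene=dict(glue=(282,210,26,44),cool=(362,168,50,25),tape=(445,225,28,48),sciss=(180,335,40,82),head=(378,218,52,50),wstand=(205,285,45,25)),top=dict(glue=(322,302,28,26),tape=(165,212,38,48),sciss=(445,186,34,74),head=(268,98,44,58))).items():
    a,b=[cv2.imread(f"pics/{n}{i}.png",0).astype(np.float32) for i in(0,5)]
    for k,(x,y,w,h) in P_.items():
        s,r=cv2.phaseCorrelate(a[y:y+h,x:x+w],b[y:y+h,x:x+w]); print(n,k,np.round(s,2),round(r,2),"absdiff",np.abs(a-b)[y:y+h,x:x+w].mean().round(1))
o=robot.get_obs(); print(o['time'],o['joint_velocities'],o['grip_width'],o['ft_force'])
E
```

```text
scene glue [0.08 0.74] 0.54 absdiff 26.3
scene cool [0.56 0.67] 0.49 absdiff 38.4
scene tape [0.03 0.02] 1.0 absdiff 8.3
scene sciss [ 0.03 -0.02] 0.99 absdiff 9.8
scene head [-0.27  0.01] 0.62 absdiff 11.2
scene wstand [0.82 0.67] 0.86 absdiff 15.4
top glue [0.68 0.56] 0.74 absdiff 9.8
top tape [-0.05  0.16] 0.95 absdiff 12.8
top sciss [-0.    0.46] 0.96 absdiff 13.7
top head [0.55 0.  ] 1.02 absdiff 15.3
8.3 [ 0.0012  0.0003 -0.005  -0.0004 -0.0024  0.0014] 0.00987454671863375 [-1.0124  0.2545 -1.9984]
```

View pics/scene5.png

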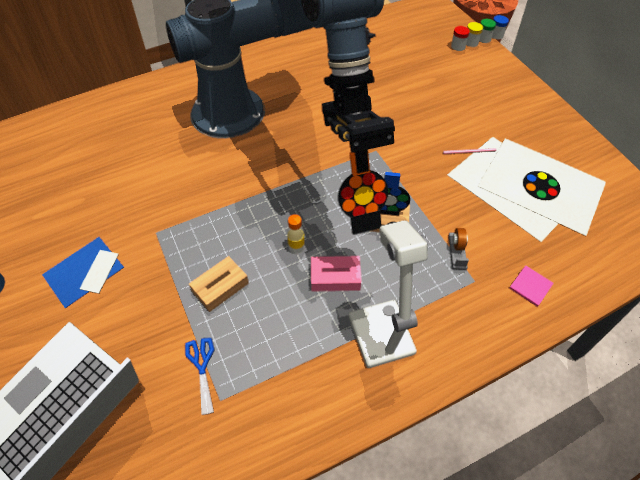

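The picture shows the panel at (363,195) facing the camera head at (403,243). The stand at (219,282) is empty, and everything else is in place; the remaining differences are under a pixel or come from shadow and the panel in front. Handing in.

```bash
python3 -c "
from rig import robot
print(robot.hand_in()); o=robot.get_obs(); print(o['time'],o['position'],o['grip_width'])"
```

```text
the job is handed in; nothing more can be done
None
the job is handed in; nothing more can be done
```

I drew the orange-tabbed panel straight up out of its stand by the tab, with a 35 N grip and the jaws at about 9.9 mm. It is now held tab up in front of the document camera, and I handed the job in at 8.3 s.

**Position:** By my measurements the disc centre is 151 mm from the lens and less than 2 mm off its axis. The front is within 0.1° of square to the lens direction I estimated.

**Stillness and contact:** The joints were at rest, and wrist forces stayed under about 2 N in every reading. I took no reading during the one-second hold after handing in.

**Other objects:** The tape dispenser and scissors showed no real shift between the first and last pictures. The glue bottle, camera head and blue-tabbed panel showed apparent shifts of under 1 pixel. Those comparisons are weaker because of the arm's shadow and the panel in front, but I saw no sign of contact.

**What disagreed:** The camera's downward pitch came out at 29.1°, 26.2° and 26.2° in three fits, and I used 27°. A recheck put the lens about 2 mm lower than I had assumed. The true facing error may therefore be about 2°, and the centring error a few millimetres.

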